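# Sweep shells into the hatch and hold it open

### The arm

A 6-joint arm with a two-finger parallel gripper is mounted at the origin on a cart in front of the work surface, level with it; the furniture and walls round the work are solid. World frame = base frame: x ahead of the robot, y to its left, z up, the work surface at z = 0. Lengths are in m, angles in rad, forces in N, time in s.
With the tool pointing down it reaches from about 0.275 to 0.75 m from the base axis. Payload 10.2 kg.
Tool frame: the origin (TCP) lies at the very end of the fingers, on their centre line; the grasp point (between the pads) lies 19 mm behind it; z points along the fingers, y is the line along which they close (so a half turn about z gives the same grasp; the last joint's range is limited). The gripper opens to 85 mm and grips with 20 to 120 N. Pads are 22 mm wide; open, the fingers measure 114 mm over their backs; the gripper's body (76 mm by 85 mm) begins 54 mm behind the grasp point. The pads swing forward as they close: fully open they stand 13 mm farther back than shut.
Start: joints at [-1.352, 0.313, 1.498, -0, 1.331, -0.223], TCP at [0.224, -0.475, 0.231] pointing down, gripper open.
Joint ranges: [-2.94, 2.94], [-0.97, 2.17], [0.19, 2.56], [-1.23, 4.37], [0.02, 3.11], [-2.88, 2.88]. Speed limits (rad/s): [2.39, 2.39, 3.01, 3.14, 3.14, 3.14].

### API

Orientations are given as [roll, pitch, yaw] about the fixed x, y, z axes, in that order (R = Rz(yaw) Ry(pitch) Rx(roll)).
In Python, from rig import * gives the robot as it stands. Calls block until the motion is done:
- move_pose(position, orientation): joint-space move of the TCP to a pose.
- servo_line(position, orientation=None, speed=0.15, contact_N=None): straight line of the TCP; orientation=None keeps the orientation; speed is the mean speed in m/s. With contact_N (N) it stops when the force on the tool has changed by that much, and returns True; else False.
- goto_joints(angles): joint-space move.
- gripper_to(opening, grasp_force=None): finger opening in m; grasp_force is the grip in N (None keeps the last); returns when the fingers have stopped.
- pause(seconds).
- ik(position, orientation): joint angles nearest the present ones, or None.
- observe(): the state.
- snapshot(name): name is "side" or "top"; returns (picture, depth): 420x560x3 uint8, red, green, blue; 420x560 float32, m along the optical axis (not along the pixel's ray), 0 where there is no reading.
- calibration(name): a dict with "fov_y" (degrees; the focal length in pixels is half the picture's height over the tangent of half this angle, whatever the lens; pixels are square), "cx", "cy" (the principal point, pixels), "view" (4x4, takes a point from world to camera coordinates). Camera axes: x right, y down, z forward; pixel columns grow to the right and rows downward; lengths in m; the calibration is good to about 2 mm. A picture is of the moment at which its call begins. calibration takes no time and is no camera call.
A pose or a line that the arm cannot do raises MotionError and nothing moves.
- finish_job(): hands the job in; it is judged then, once.
Trained networks look in the newest picture that a camera, given by its name, has taken for a name from the list of things; names that differ only in an ending like _2 or _b are one class to them, and where a whole thing is asked for, a point or a joint stands for the part that bears it (a point fixed in the world has none). Each returns a list of dicts, best first, with "score" (0 to 1); they miss things now and then, are a little off and sometimes report something else, mostly with a low value. They report only what shows in the picture. A call takes as long as a camera call.
- masks_of(camera, thing): "mask" (420x560 bool, what is visible of it) and "box" ([left, top, right, bottom] in pixels, round what is visible of it).
- pinpoint(camera, thing): "centre" ([row, column] in pixels: a listed point, or the origin of a listed thing).
The state is a dict: "t": time; "joint_pos": joint angles; "joint_velocities": joint speeds; "joint_efforts": joint torques, N m; "position": TCP position; "ee_rot": TCP orientation; "wrist_force": force on the tool from outside, world axes, zero at the start; "torque": the same for the moment, N m; "width": finger opening in m; "finger_force": force on a finger pad.
Only numpy, scipy, OpenCV 4.12 (cv2) and the standard library are available. Lean on these libraries where they do the work, as an engineer would, in place of code of your own. Each camera call takes 0.05 s, during which the arm holds its last target. There are 200 camera calls.

### The job

Use the scraper to sweep the three nutshell halves along the prep board into its hatch without touching them with the gripper, then stand the scraper back upright on the worktop. After that pull the board's sprung slide out until its pull plate is in line with the two pegs, so that the shells drop into the bin below, and finish still holding it there: do not let go. Leave the mug, the mill and the garlic where they stand.

Things in the scene. Friction and masses are not known exactly. Their poses are not given: they have to be found in the camera images.
- prep_board: Raised wooden prep board, fixed. Origin on the worktop under the deck; y runs lengthwise towards the slide's pull plate, x across, z up. Deck top at z = 80 mm, 120 mm wide (x -60..60), from its open end y = -130 mm (no lip) to the hatch edge y = 45 mm. Along both long sides cheeks 12 mm thick (x 60..72) rise to z = 95 mm, y -130..117.
- hatch (a point): Middle of the hatch mouth, level with the deck top (board x = 0, y = 76, z = 80 mm). The hatch is a pocket as wide as the deck, board y 45..107 mm, 14 mm deep, its floor being the steel slide. Beyond it an end stop (y 107..117 mm) rises to z = 95 mm. Under the slide is the bin, its floor at z = 6 mm.
- hatch_slide (a joint): Travel of the steel slide in m along the prep board's +y: 0 = shut, 0.060 = pull plate in line with the pegs (hatch fully open), 0.085 = end of travel. A spring draws it shut with 6 N at 0 and 9.6 N at 0.060; let go, it shuts.
- slide_pull (a point): Grasp point on the slide's upright pull plate, 18 mm below its top (z = 118 mm). Plate 90 mm wide along board x, 10 mm thick along y (board y = 165..175 mm when shut), with a 12 mm thick round bead along the top; pinch it from above, fingers closing along y. When shut it is 48 mm beyond the end stop; the flat slide (top z = 66 mm) lies under that gap. Moves with the slide.
- mark (a point): Middle of the line between the two upright steel pegs (8 mm thick, tops at z = 100 mm), board x = 0, y = 230, z = 100 mm. The pegs stand at x = +-66 mm on runners (x +-60..72 mm, top z = 68 mm) that go on beyond the end stop to y = 259 mm. The point slide_pull belongs here when the slide is out to the mark.
- scraper: Wooden scraper block, loose, about 0.15 kg, standing upright on the worktop right of the board. Foot 100 mm (x) by 26 mm (y), 30 mm high, with a thin steel band; above it a narrower grip 70 mm (x) by 18 mm (y) up to 80 mm height. Origin at the centre of its underside, z up. Its broad side (facing y) sweeps; 20 mm narrower than the deck between the cheeks.
- scraper_grip (a point): Place to hold the scraper: middle of its grip, 62 mm above its underside; pinch across the 18 mm (its y axis).
- shell_1_center (a point): Half a nutshell, a low wooden-brown dome 28 mm across and 12 mm high, 12 g, loose, lying flat side down on the deck at the start. This point is its middle, 6 mm above its flat side.
- shell_2_center (a point): Half a nutshell, a low wooden-brown dome 28 mm across and 12 mm high, 12 g, loose, lying flat side down on the deck at the start. This point is its middle, 6 mm above its flat side.
- shell_3_center (a point): Half a nutshell, a low wooden-brown dome 28 mm across and 12 mm high, 12 g, loose, lying flat side down on the deck at the start. This point is its middle, 6 mm above its flat side.
- shell_1: Shell half 1 (see shell_1_center); origin at the centre of its flat side.
- shell_2: Shell half 2 (see shell_2_center); origin at the centre of its flat side.
- shell_3: Shell half 3 (see shell_3_center); origin at the centre of its flat side.
- mug: White mug with a green inside, bystander, 87 mm with its handle, 50 mm high. Origin under its middle.
- mill: Salt shaker with a white body and grey cap (the mill), bystander, 44 mm wide, 90 mm high. Origin under its middle.
- garlic: Head of garlic, bystander, 60 mm wide, 58 mm high. Origin under its middle.

How it is judged:
By the outcome, as a careful person would: the job done as asked, in the order asked, and still so for the second after the job is handed in, while the arm keeps its last pose, push and grip.
It also fails if it takes over 66 s, if anything falls off the work surface, if the arm or the gripper's body presses on something with over 40 N, if the wrist force passes 120 N, or if a joint passes its speed limit or range.

## Working session

There is one attempt and no reset: what is moved stays moved. The work goes in short steps, each a Python script; the robot and the scene stay as the last script left them, time stands still between calls to the robot, and variables do not carry over. Pictures are saved under pics/ and viewed, at most 10 in all, crops included, and the job is handed in when it is done.

```bash
ls; mkdir -p pics
cat > h.py <<'E'
from rig import *
import numpy as np, cv2
def cal(n):
    c=calibration(n); f=210/np.tan(np.radians(c["fov_y"])/2); return f,c["cx"],c["cy"],np.array(c["view"])
def ray(n,rc):
    f,cx,cy,V=cal(n); d=np.array([(rc[1]-cx)/f,(rc[0]-cy)/f,1.]); R=V[:3,:3]; return -R.T@V[:3,3], R.T@d
def at_z(n,rc,z):
    o,d=ray(n,rc); return o+d*(z-o[2])/d[2]
def cloud(n,D):
    f,cx,cy,V=cal(n); r,c=np.mgrid[:420,:560]; P=np.stack([(c-cx)/f*D,(r-cy)/f*D,D],-1); return (P-V[:3,3])@V[:3,:3]
def proj(n,p):
    f,cx,cy,V=cal(n); q=V[:3,:3]@np.asarray(p)+V[:3,3]; return np.array([q[1]/q[2]*f+cy,q[0]/q[2]*f+cx])
def tri(a,ra,b,rb):
    o1,d1=ray(a,ra);o2,d2=ray(b,rb)
    s=np.linalg.lstsq(np.stack([d1,-d2],1),o2-o1,rcond=None)[0]
    p,q=o1+s[0]*d1,o2+s[1]*d2
    return (p+q)/2,np.linalg.norm(p-q)
E
python3 - <<'E'
from h import *
np.set_printoptions(precision=4,suppress=True)
out={}
for n in("side","top"):
    p,D=snapshot(n); cv2.imwrite(f"pics/{n}0.png",p[...,::-1]); np.save(f"{n}0.npy",D)
    print(n,calibration(n)["fov_y"],ray(n,(210,280)),(D>0).mean())
    for t in["prep_board","hatch","slide_pull","mark","scraper","scraper_grip","shell_1_center","mug","mill","garlic"]:
        out[n,t]=pinpoint(n,t); print(t,[(np.round(o["centre"],1),round(o["score"],2)) for o in out[n,t][:5]])
for t in["prep_board","hatch","slide_pull","mark","scraper","scraper_grip","mug","mill","garlic"]:
    if out["side",t] and out["top",t]: print(t,*tri("side",out["side",t][0]["centre"],"top",out["top",t][0]["centre"]))
print(observe())
E
```

```text
pics
side 49.91936489619737 (array([ 0.5499, -0.9353,  0.8549]), array([ 0.0397,  0.7378, -0.6738])) 0.9960204081632653
prep_board [(array([231.7, 244.5]), 0.83), (array([312.2, 226.1]), 0.57)]
hatch [(array([183.1, 252. ]), 0.58), (array([224.9, 223.4]), 0.35)]
slide_pull [(array([164.1, 257.5]), 0.74)]
mark [(array([149.7, 255.6]), 0.98)]
scraper [(array([326. , 229.5]), 0.6)]
scraper_grip [(array([313.5, 226.2]), 0.85), (array([325.8, 226.9]), 0.55), (array([226.4, 253.3]), 0.55)]
shell_1_center [(array([221. , 223.3]), 0.58), (array([206.8, 344.8]), 0.45)]
mug [(array([300.4, 327. ]), 0.89), (array([226.4, 220.6]), 0.69)]
mill [(array([203.1, 343.2]), 0.69)]
garlic [(array([274.2, 351.7]), 0.75)]
top 46.144632595526545 (array([ 0.5329, -0.0755,  1.1438]), array([ 0.068 , -0.0162, -0.9976])) 0.9960374149659864
prep_board [(array([259.6, 268.3]), 0.94)]
hatch [(array([246. , 235.4]), 0.79)]
slide_pull [(array([235.9, 193.6]), 0.81)]
mark [(array([228.9, 168.7]), 0.68), (array([279.6, 294.8]), 0.44), (array([257. , 273.8]), 0.38), (array([249. , 300.5]), 0.36)]
scraper [(array([276.
[... 601 characters left out ...]
[ 0.4633 -0.3714  0.0506] 0.0019622264600965647
mug [ 0.6946 -0.3175  0.0043] 0.010731699983382793
mill [ 0.7775 -0.0045  0.0202] 0.0015991653216786135
garlic [ 0.7661 -0.2311 -0.0129] 0.0053664253356952435
{'t': 1.1, 'joint_pos': array([-1.3524,  0.3129,  1.4977,  0.    ,  1.331 , -0.2234]), 'joint_velocities': array([ 0.0001, -0.0003,  0.0002,  0.0006, -0.0014, -0.0017]), 'joint_efforts': array([ -0.0001, -41.2175, -25.9898,  -0.0001,   0.0005,  -0.    ]), 'position': array([ 0.2245, -0.4746,  0.2313]), 'ee_rot': array([3.1415, 0.    , 0.4418]), 'wrist_force': array([ 0.2974, -0.1686, -0.1034]), 'torque': array([-0.035 , -0.0052,  0.0306]), 'finger_force': 0.0, 'width': 0.0852184320476639}
```

View pics/top0.png

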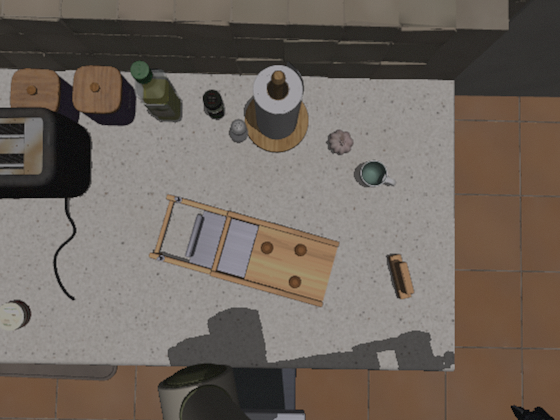

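View pics/side0.png

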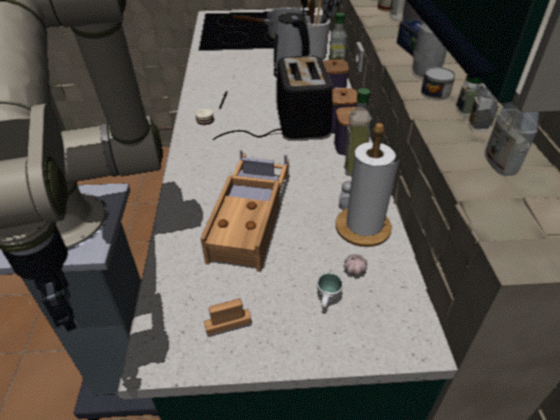

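The top view shows the board with its open end at about (row 270, col 329), the end stop at col 225, the plate at (236,194), the pegs near (228,165), three shells at (248,267), (250,300) and (282,295), and the scraper at (277,402). The side view agrees, with the mug, garlic and mill well clear on the far side. Next I fit the geometry from depth.

```bash
cat > m.py <<'E'
from h import *
np.set_printoptions(precision=4,suppress=True)
for n in("top","side"):
    D=np.load(f"{n}0.npy"); P=cloud(n,D); x,y,z=P[...,0],P[...,1],P[...,2]
    w=(abs(x-.45)<.03)&(abs(y+.28)<.04); print(n,"worktop z",np.median(z[w]),z[w].std())
    b=(x>.33)&(x<.68)&(y>-.26)&(y<.22)
    def rect(m,l):
        k,lab,st,ct=cv2.connectedComponentsWithStats(m.astype(np.uint8)); 
        if k<2: print(l,"none");return
        i=1+np.argmax(st[1:,4]); q=P[lab==i]; c,s,a=cv2.minAreaRect(q[:,:2].astype(np.float32)*1000)
        print(l,len(q),np.array(c),np.array(s),a,"z",np.percentile(q[:,2],[5,50,95])*1000)
    rect(b&(z>.087)&(z<.103),"cheeks"); rect(b&(z>.05)&(z<.103),"all>50"); rect(b&(z>.074)&(z<.084),"deck"); rect(b&(z>.105),"plate"); rect(b&(z>.1)&(y>.07)&(z<.15),"plate2")
    s=(abs(x-.465)<.1)&(abs(y+.373)<.08); rect(s&(z>.010),"scr"); rect(s&(z>.045),"grip"); rect(s&(z>.07),"griptop")
    # shells
    f,cx,cy,V=cal(n)
    for rc in {"top":[(248,267),(250,300),(282,295)],"side":[(205,251),(224,222),(225,250)]}[n]:
        p=at_z(n,rc,.088); m=(np.hypot(x-p[0],y-p[1])<.022)&(z>.084)&(z<.1); print("shell",p,m.sum(),P[m].mean(0) if m.any() else 0)
E
python3 m.py
```

```text
top worktop z 8.995804515342566e-05 0.0021169772098161856
cheeks 1616 [502.3477 -83.5084] [246.5329 144.2575] 75.4670181274414 z [90.5673 94.5994 97.84  ]
all>50 9790 [520.045  -15.2715] [389.5089 144.4638] 75.40780639648438 z [64.1615 79.3227 95.8696]
deck 4129 [ 493.4232 -117.7403] [177.7645 120.3778] 75.48123168945312 z [76.8056 80.0694 83.034 ]
plate 252 [557.3543  20.7647] [ 81.5448 181.1768] 9.970157623291016 z [112.1293 116.9812 120.4883]
plate2 259 [546.5059  86.8006] [12.5043 89.5606] 76.01402282714844 z [109.2889 116.7611 120.402 ]
scr 713 [ 465.9373 -367.9215] [100.2108  27.2612] 14.440479278564453 z [17.5524 52.0697 82.1343]
grip 379 [ 466.0781 -368.4066] [70.0906 18.9682] 14.639348030090332 z [50.8458 78.2405 82.8581]
griptop 289 [ 465.9419 -368.6238] [69.7388 18.5241] 15.078716278076172 z [73.2843 79.3296 82.965 ]
shell [ 0.523  -0.0666  0.088 ] 117 [ 0.5248 -0.0666  0.0894]
shell [ 0.5202 -0.1372  0.088 ] 127 [ 0.5217 -0.1383  0.0889]
shell [ 0.4521 -0.1278  0.088 ] 119 [ 0.4542 -0.127   0.0893]
side worktop z -0.001517724180914534 0.0016079555828897422
cheeks 856 [499
[... 243 characters left out ...]
625 z [75.7447 78.4368 81.5215]
plate 148 [542.7143  85.0713] [15.1499 89.8429] 74.69160461425781 z [105.8725 113.5089 117.3619]
plate2 199 [542.7143  85.0713] [15.1499 89.8429] 74.69160461425781 z [101.2262 110.9615 117.2527]
scr 1093 [ 463.7167 -370.0488] [99.8354 27.4054] 15.328689575195312 z [13.7076 42.624  79.1373]
grip 529 [ 463.598  -369.9404] [69.7232 20.0019] 14.631402969360352 z [47.7991 72.3208 79.6339]
griptop 290 [ 463.2827 -369.8736] [68.9742 19.7132] 14.631402969360352 z [71.0386 77.4489 80.1493]
shell [ 0.5223 -0.0717  0.088 ] 53 [ 0.522  -0.07    0.0879]
shell [ 0.4507 -0.1368  0.088 ] 57 [ 0.4507 -0.1301  0.0879]
shell [ 0.519  -0.1448  0.088 ] 55 [ 0.5184 -0.141   0.088 ]
```

The measurements agree: board origin is about (0.502, −0.078) with yaw −14.5°, and the scraper is at (0.465, −0.369) with yaw 14.7°. Now I grasp the scraper and set it on the deck behind the shells.

```bash
cat >> h.py <<'E'
np.set_printoptions(precision=4,suppress=True)
YB=np.radians(-14.5); O=np.array([.5023,-.0782])
ex=np.array([np.cos(YB),np.sin(YB)]); ey=np.array([-np.sin(YB),np.cos(YB)])
def B(x,y,z): return [*(O+x*ex+y*ey),z]
def dn(yaw): return [np.pi,0,yaw]
def st(l=""):
    o=observe(); d=o["position"][:2]-O
    print(l,"t",round(o["t"],2),"p",o["position"],"board",d@ex,d@ey,"yaw",o["ee_rot"][2],"w",o["width"],"ff",o["finger_force"],"F",o["wrist_force"])
E
python3 - <<'E'
from h import *
S=[.4648,-.3690]; ys=np.radians(14.7)
move_pose([*S,.15],dn(ys)); st("above")
print(servo_line([*S,.044],speed=.12,contact_N=12)); st("down")
gripper_to(0.0,60); st("grip")
servo_line([*S,.165],speed=.2); st("lift")
servo_line(B(0,-100e-3,.165),dn(YB),speed=.2); st("over board")
print(servo_line(B(0,-100e-3,.118),speed=.06,contact_N=5)); st("deck")
p,D=snapshot("side"); cv2.imwrite("pics/side1.png",p[120:360,120:440,::-1].repeat(2,0).repeat(2,1))
E
```

```text
above t 2.17 p [ 0.4642 -0.3698  0.1504] board 0.03614461614175355 -0.2918881769239262 yaw 0.25595717765579296 w 0.08552712957965196 ff 0.0 F [-0.1331 -0.1092  0.6435]
False
down t 3.2 p [ 0.4651 -0.3694  0.0448] board 0.03686381075609803 -0.29126172969394176 yaw 0.2564927077435897 w 0.08546436414856945 ff 0.0 F [ 0.5388 -0.7787 -0.3352]
grip t 3.83 p [ 0.4648 -0.369   0.044 ] board 0.03651568629218406 -0.2909100312263139 yaw 0.2566004581279151 w 0.0174321539928867 ff 62.46087670326233 F [-1.0835 -0.6738  0.3797]
lift t 4.58 p [ 0.4644 -0.3685  0.1635] board 0.03595365352129441 -0.2905432310150217 yaw 0.2565733847668059 w 0.01737194203954653 ff 62.2735869884491 F [-0.1536  0.503  -2.5808]
over board t 5.71 p [ 0.4771 -0.1755  0.1646] board -1.4936818699302912e-05 -0.10050845960424996 yaw -0.25298832436345586 w 0.016685836859794936 ff 62.232985496520996 F [-0.4994 -0.309  -1.7548]
True
deck t 6.36 p [ 0.4767 -0.1747  0.1237] board -0.000572006321089908 -0.09984111377030166 yaw -0.2531643008085811 w 0.017335522297058193 ff 63.41392993927002 F [-1.309  -0.4316  3.662 ]
```

View pics/side1.png

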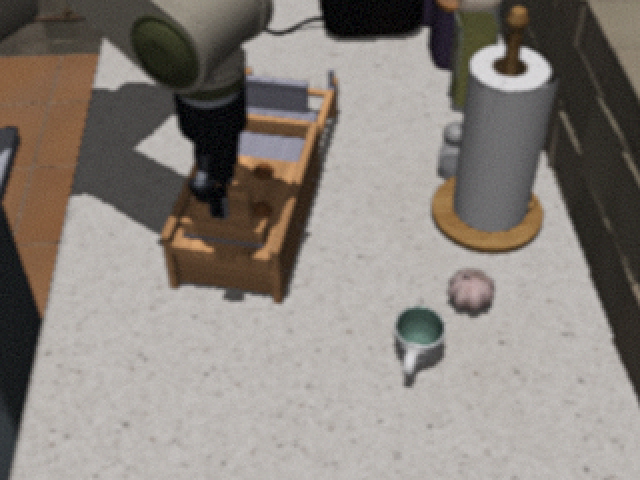

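The crop shows the scraper on the deck at the open end (about (235,215)), between the cheeks, with the shells ahead of it. Tool height puts its foot on the deck. Now I sweep.

Run:
```python
from h import *
z=.1247
servo_line(B(0,-.1,z),speed=.05)
servo_line(B(0,.03,z),speed=.08); st()
print(servo_line(B(0,.078,z),speed=.06,contact_N=10)); st("end")
servo_line(B(0,-.02,z+.004),speed=.15); st("back")
for n in("top","side"):
    p,D=snapshot(n); np.save(n+"2.npy",D)
    im=p[190:320,140:350,::-1] if n=="top" else p[130:290,170:330,::-1]
    cv2.imwrite(f"pics/{n}2.png",cv2.resize(im,None,fx=3,fy=3))
    print(n,[(np.round(o["centre"]),round(o["score"],2)) for o in pinpoint(n,"shell_1_center")])
```

```text
t 8.43 p [ 0.5098 -0.0495  0.1247] board 2.7192790602867563e-05 0.029699555678882498 yaw -0.25365532309271477 w 0.017251653965352148 ff 62.78840661048889 F [-0.0212 -0.6016 -1.9782]
False
end t 9.38 p [ 0.5218 -0.0029  0.1247] board 1.3484624906159176e-05 0.07780513556461649 yaw -0.25342136220930134 w 0.0174523507926246 ff 62.760493755340576 F [ 0.0967 -0.6767 -0.959 ]
back t 10.18 p [ 0.4973 -0.0971  0.1287] board -7.703743360580172e-05 -0.019550709247117715 yaw -0.2531131296789073 w 0.017433149139787305 ff 62.76166319847107 F [ 0.1959  1.1647 -2.1799]
top [(array([260., 225.]), 0.48)]
side [(array([193., 266.]), 0.74)]
```

View pics/top2.png

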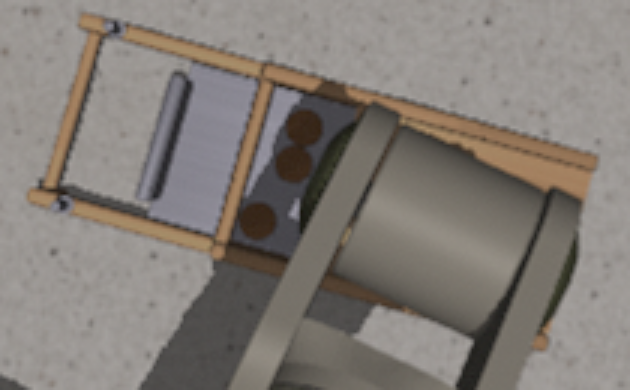

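View pics/side2.png

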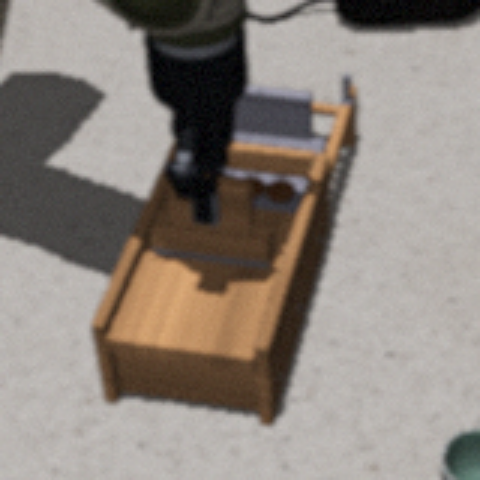

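All three shells lie in the hatch: at (127,303), (162,294) and (220,257) in the top crop. Next I return the scraper to its place, then check the hatch with the arm out of the way.

Run:
```python
from h import *
S=[.4648,-.3690]; ys=np.radians(14.7)
servo_line(B(0,-.04,.165),speed=.15)
servo_line([*S,.165],dn(ys),speed=.22)
servo_line([*S,.055],speed=.15)
print(servo_line([*S,.040],speed=.03,contact_N=4)); st("down")
gripper_to(.06); st("open"); pause(.2)
servo_line([*S,.17],speed=.15); st("up")
for n in("top","side"):
    p,D=snapshot(n); np.save(n+"3.npy",D); P=cloud(n,D); x,y,z=P[...,0],P[...,1],P[...,2]
    s=(abs(x-.465)<.08)&(abs(y+.373)<.08)&(z>.045)&(z<.095); c,sz,a=cv2.minAreaRect(P[s][:,:2].astype(np.float32)*1000); print(n,"grip",c,sz,a,np.percentile(P[s][:,2],98))
    bx=(x-O[0])*ex[0]+(y-O[1])*ex[1]; by=(x-O[0])*ey[0]+(y-O[1])*ey[1]
    pk=(abs(bx)<55)*(abs(bx)<.055)&(by>.05)&(by<.103); print("pocket z pct",np.percentile(z[pk],[5,50,95,99]))
    dk=(abs(bx)<.055)&(by>-.125)&(by<.04); print("deck",np.percentile(z[dk],[1,50,99]))
    if n=="top":
        cv2.imwrite("pics/top3.png",cv2.resize(p[190:320,140:430,::-1],None,fx=2.5,fy=2.5))
        pl=(abs(bx)<.06)&(by>.13)&(by<.2)&(z>.10); q=np.stack([bx[pl],by[pl]],1).astype(np.float32)*1000; print("plate",cv2.minAreaRect(q),np.percentile(z[pl],95))
        for sx in(-1,1):
            m=(abs(bx-sx*.066)<.012)&(abs(by-.23)<.02)&(z>.085); print("peg",m.sum(),bx[m].mean(),by[m].mean(),z[m].max() if m.any() else 0)
```

```text
True
down t 13.42 p [ 0.465  -0.3688  0.0436] board 0.0366486158572158 -0.29070215353376094 yaw 0.2563955871907222 w 0.01765075583773077 ff 64.15833592414856 F [-0.2111  1.8476  5.4534]
open t 13.9 p [ 0.4646 -0.3687  0.043 ] board 0.03625626078158676 -0.29064718734853956 yaw 0.2564445374712243 w 0.06032692755281426 ff 0.0 F [-0.2078  0.6534  0.0414]
up t 15.1 p [ 0.4645 -0.3687  0.169 ] board 0.03612798363789689 -0.2906750836901358 yaw 0.2564477394619513 w 0.059779349891925154 ff 0.0 F [-0.0262  0.1962 -0.2241]
top grip (477.968017578125, -366.2357177734375) (45.70263671875, 18.5507869720459) 15.798047065734863 0.08328844294421581
pocket z pct [0.0633 0.0674 0.08   0.0817]
deck [0.0757 0.0807 1.1438]
plate ((1.5210304260253906, 170.97373962402344), (89.3770751953125, 12.607877731323242), 0.3615327775478363) 0.12051810567123512
peg 17 -0.06378618871710288 0.23017274786827294 0.10224753306411366
peg 16 0.06709061645480704 0.2296820330513374 0.10335203106116608
side grip (464.0575256347656, -370.38311767578125) (69.8832015991211, 20.567962646484375) 13.766858100891113 0.0803934603885856
pocket z pct [0.0623 0.066  0.078  0.0791]
deck [-0.003   0.0777  0.0813]
```

View pics/top3.png

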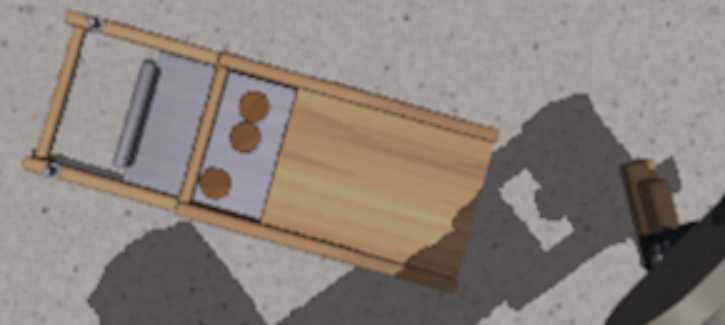

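The three shells are in the hatch with their tops at or below deck height, at (105,253), (137,245) and (182,215). The deck is clear and the scraper stands upright in its place at about (200,655). The plate and pegs measure at board y 171 and 230 mm. Now I grip the plate and pull.

Run:
```python
from h import *
servo_line([.4648,-.369,.24],speed=.25)
X=.0012
gripper_to(.050,80)
move_pose(B(X,.170,.23),dn(YB)); st("above")
servo_line(B(X,.170,.135),speed=.15); st("pre")
print(servo_line(B(X,.170,.081),speed=.06,contact_N=6)); st("down")
gripper_to(0.0,80); st("grip")
servo_line(B(X,.230,.081),speed=.04); pause(.3); st("pulled")
for n in("top","side"):
    p,D=snapshot(n); P=cloud(n,D); x,y,z=P[...,0],P[...,1],P[...,2]
    bx=(x-O[0])*ex[0]+(y-O[1])*ex[1]; by=(x-O[0])*ey[0]+(y-O[1])*ey[1]
    pl=(abs(bx)<.05)&(abs(bx)>.02)&(by>.19)&(by<.27)&(z>.08)&(z<.125)
    if pl.sum()>10: print(n,"plate",pl.sum(),cv2.minAreaRect(np.stack([bx[pl],by[pl]],1).astype(np.float32)*1000))
    for sx in(-1,1):
        m=(abs(bx-sx*.066)<.012)&(abs(by-.23)<.02)&(z>.075)&(z<.11); print("peg",m.sum(),bx[m].mean(),by[m].mean()) if m.any() else 0
    pk=(abs(bx)<.055)&(by>.05)&(by<.103)&(z<.3); print("pocket z",np.percentile(z[pk],[5,50,95]) if pk.any() else 0)
    im=p[190:320,140:350,::-1] if n=="top" else p[110:270,170:340,::-1]
    cv2.imwrite(f"pics/{n}4.png",cv2.resize(im,None,fx=3.5,fy=3.5))
```

```text
above t 17.59 p [0.5462 0.0853 0.23  ] board 0.001564082690252891 0.1693345080170729 yaw -0.25375759243581664 w 0.049779455961666635 ff 0.0 F [0.1872 0.0932 0.6435]
pre t 18.38 p [0.5466 0.0859 0.1359] board 0.0017839868713484391 0.1699460880335215 yaw -0.2533206385412532 w 0.050140951754226 ff 0.0 F [-0.3283 -0.4772  0.3322]
False
down t 19.43 p [0.5463 0.0861 0.0814] board 0.001420568908570563 0.1700760910014702 yaw -0.25308163758990987 w 0.05012957881875092 ff 0.0 F [-0.5748  0.8975 -0.8196]
grip t 19.88 p [0.5467 0.088  0.0814] board 0.0013428523687075491 0.17203728691422113 yaw -0.25316472078064156 w 0.009989217770490316 ff 77.73010969161987 F [ 4.0145 12.7896  0.8596]
pulled t 21.82 p [0.5608 0.1428 0.0814] board 0.0013067664793391734 0.22857029688885344 yaw -0.2532003026020233 w 0.010713736489786444 ff 78.61031770706177 F [-4.4835 -8.2235  4.5118]
peg 11 0.067740123440354 0.22790353206405387
pocket z [0.0031 0.008  0.0661]
side plate 194 ((-2.2195167541503906, 224.2119598388672), (90.4930648803711, 14.084504127502441), 0.4826182425022125)
peg 18 -0.0679131929246108 0.22828167553234202
peg 17 0.06414068832534743 0.22818198489048439
pocket z [0.0586 0.0632 0.0667]
```

View pics/side4.png

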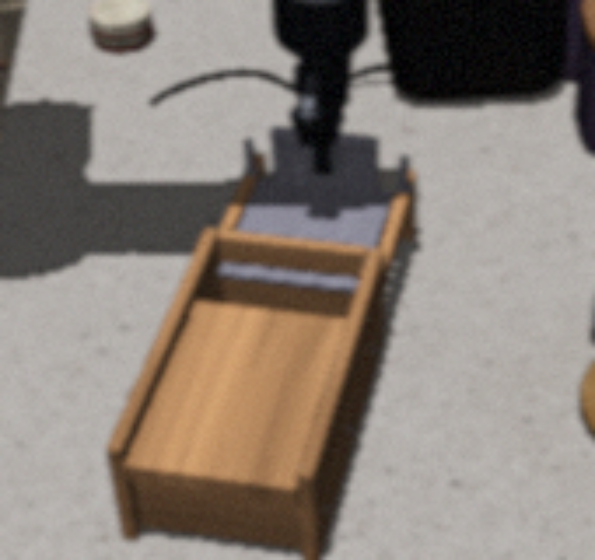

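View pics/top4.png

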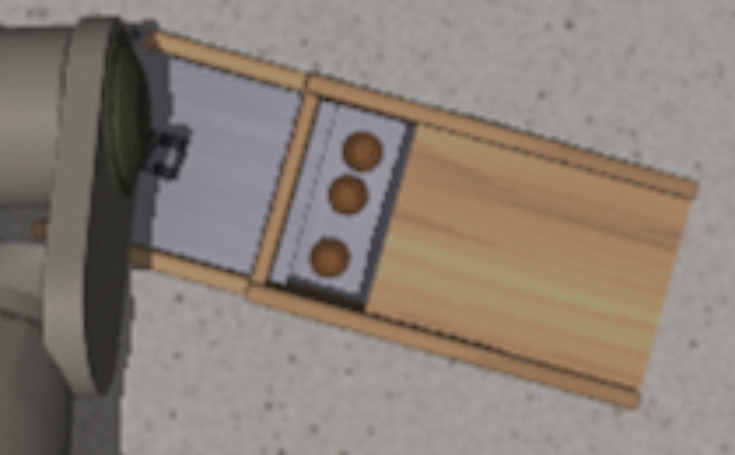

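The hatch is open and the shells have dropped into the bin, at (150,362), (195,347) and (258,330) in the top crop. The plate is still about 4 mm short of the pegs: the side view gives plate 224 against pegs 228, and the grip settled at y = 172 when shut. I pull a little further and compare against the shut picture.

```bash
cat > pm.py <<'E'
from h import *
def pm(D,lo,hi,l):
    P=cloud("side",D); x,y,z=P[...,0],P[...,1],P[...,2]
    bx=(x-O[0])*ex[0]+(y-O[1])*ex[1]; by=(x-O[0])*ey[0]+(y-O[1])*ey[1]
    m=(abs(bx)<.045)&(abs(bx)>.02)&(by>lo)&(by<hi)&(z>.08)&(z<.125); f=m&(z<.1); t=m&(z>.107)
    print(l,"n",f.sum(),t.sum(),"face y",np.median(by[f])*1000,"bead y",np.median(by[t])*1000,"all",np.mean(by[m])*1000)
E
python3 - <<'E'
from pm import *
pm(np.load("side3.npy"),.13,.21,"shut")
p,D=snapshot("side"); pm(D,.19,.27,"before")
servo_line(B(.0012,.2342,.081),speed=.03); pause(.3); st("after")
for k in range(3): p,D=snapshot("side"); pm(D,.19,.27,"now")
E
```

```text
shut n 50 38 face y 165.76047551420587 bead y 166.92524776209692 all 166.7265703785427
before n 88 69 face y 222.56705408974528 bead y 223.21361397487124 all 223.04322133435133
after t 22.57 p [0.5618 0.1468 0.0814] board 0.0013158388659584158 0.23270331062495325 yaw -0.25320247224051906 w 0.009693310314195352 ff 78.58753323554993 F [-4.6159 -8.5938  6.0866]
now n 91 63 face y 226.74845615206834 bead y 227.5038738905848 all 226.97435662251132
now n 92 63 face y 226.83068789554548 bead y 227.47314891025496 all 226.97841247267806
now n 91 60 face y 226.88900766597445 bead y 227.55714240563395 all 227.04836215108242
```

Travel is now about 60.7 mm by both the camera and the tool. I trim 0.6 mm, confirm, and hand in while still gripping.

Run:
```python
from pm import *
servo_line(B(.0012,.2336,.081),speed=.02); pause(.5); st("final")
p,D=snapshot("side"); pm(D,.19,.27,"now")
q,Dt=snapshot("top"); print("shells",[at_z("top",o["centre"],.012) for o in pinpoint("top","shell_1_center")])
P=cloud("top",Dt); x,y,z=P[...,0],P[...,1],P[...,2]; bx=(x-O[0])*ex[0]+(y-O[1])*ex[1]; by=(x-O[0])*ey[0]+(y-O[1])*ey[1]
pk=(abs(bx)<.055)&(by>.055)&(by<.085); print("pocket z",np.percentile(z[pk],[5,50,95,99]))
s=(abs(x-.465)<.08)&(abs(y+.373)<.08)&(z>.045)&(z<.095); print("scraper",cv2.minAreaRect(P[s][:,:2].astype(np.float32)*1000),np.percentile(z[s],98))
print(finish_job());
```

```text
final t 23.47 p [0.5617 0.1461 0.0813] board 0.001297253276935799 0.232048481984143 yaw -0.25326072299011626 w 0.010108163724816027 ff 78.57021689414978 F [-5.2772 -9.1901  5.13  ]
now n 94 62 face y 226.40730657252814 bead y 227.4934934789309 all 226.7850894040793
shells [array([0.4838, 0.0117, 0.012 ])]
pocket z [0.0035 0.0083 0.0193 0.021 ]
scraper ((466.7997741699219, -369.5064697265625), (69.64696502685547, 19.315425872802734), 14.85571575164795) 0.08366136010939339
the job is handed in; nothing more can be done
None
```

The job is handed in at about 24 s: all three shells are in the bin, the scraper stands upright back in its place, the slide is held about 60 mm out in line with the pegs, and the mug, mill and garlic were not approached (I did not re-measure them).

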